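Find the socket for the lens edger's wheel nut

ROBOT

A 7-joint arm with a two-finger parallel gripper is mounted at the origin on the work surface. World frame = base frame: x ahead of the robot, y to its left, z up, the work surface at z = 0. Lengths are in m, angles in degrees, forces in N, time in s.
With the tool pointing down it reaches from about 0.425 to 0.975 m from the base axis. Payload 16.7 kg.
Tool frame: the origin (TCP) lies midway between the tips of the shut fingers; the grasp point (between the pads) lies 19 mm behind it (manip.pinch_z is the distance from the TCP to the grasp point, in m); z points along the fingers, x is the direction in which the jaws open and shut, and the axes are right-handed (so a half turn about z gives the same grasp; the last joint's range is limited). The gripper opens to 85 mm and grips with 20 to 120 N. Pads are 22 mm wide; open, the fingers measure 114 mm over their backs; the gripper's body (76 mm by 85 mm) begins 54 mm behind the grasp point. The pads swing forward as they close: fully open they stand 13 mm farther back than shut.
Start: joints at [66.434, 24.414, 4.234, 92.017, -1.954, 63.644, -3.845], TCP at [0.175, -0.652, 0.231] pointing down, gripper open.
Joint ranges: [-163.25, 163.25], [-28.42, 122.38], [-70.27, 78.77], [12.13, 141.07], [-58.53, 238.53], [9.26, 117.41], [-156.51, 156.51]. Speed limits (degrees/s): [108.29, 108.29, 136.94, 136.94, 172.46, 172.46, 172.46].

INTERFACE

Orientations are given as a 3x3 rotation matrix whose columns are the frame's x, y, z axes.
In Python, from bench import monitor, optics, manip, models gives the robot as it stands.
- The arm moves only by the shell command python3 -m crank 'ROWS' [FORCE]. ROWS is JSON, one flat list of numbers, 7 for each row, row after row: the closure, from 0 (fully open) to 1 (shut), then the shift along the world's x, y, z in mm, then the turn, a rotation vector about the world's x, y, z in rad. A call has exactly 8 rows; each row is the pose to reach, as a shift and turn from the pose commanded when the call began; what a row does not reach only later rows make up. A row lasts 1/10 s, in which the tool goes at most 50 mm and 8.59 degrees, less where a joint would pass 70% of its speed; a pose out of reach is approached as far as the arm can. A call with a gripper value outside its range is refused whole. The fingers move at their own pace and stop on an object; FORCE is the grip in N (left out, the last holds). Time passes only in rows, so rows that repeat a pose let the fingers close, or fill a call up. It gives the time, the measured TCP pose, the force and the opening at its end, in the units of the state.
- monitor.sense(): the state, without advancing time (a new reading comes with each control period).
- optics.camera(name): name is "side" or "top" or "wrist"; returns (picture, depth): 384x512x3 uint8, blue, green, red; 384x512 float32, m along the optical axis (not along the pixel's ray), 0 where there is no reading.
- optics.get_calibration(name): a dict with "mtx" (3x3 intrinsics, pixels), "dist" ([k1, k2, p1, p2, k3] as OpenCV has them; the pictures are not rectified), "origin" and "rotation" of the camera in the world; the wrist camera has in their place "tool_from_camera" (4x4, takes a point from camera to tool coordinates, whose origin is the TCP and whose axes are the tool frame's). Camera axes: x right, y down, z forward; pixel columns grow to the right and rows downward; lengths in m; the calibration is good to about 2 mm. A picture is of the moment at which its call begins: read the wrist's pose just before it. get_calibration takes no time and is no camera call.
- manip.sign_off(): hands the job in, once; it reports no verdict.
Trained networks look in the newest picture that a camera, given by its name, has taken for a name from the list of things; names that differ only in an ending like _2 or _b are one class to them, and where a whole thing is asked for, a point or a joint stands for the part that bears it (a point fixed in the world has none). Each returns a list of dicts, best first, with "score" (0 to 1); they miss things now and then, are a little off and sometimes report something else, mostly with a low value. They report only what shows in the picture. A call takes as long as a camera call. They do not tell look-alikes from the thing itself.
- models.outline_of(camera, query): "mask" (384x512 bool, what is visible of it) and "bbox" ([centre column, centre row, width, height] in pixels, round what is visible of it).
- models.pinpoint(camera, query): "centre" ([column, row] in pixels: a listed point, or the origin of a listed thing).
The state is a dict: "time_s": time; "qpos": joint angles; "qd": joint speeds; "joint_torque": joint torques, N m; "position": TCP position; "orientation": TCP orientation; "ft_force": force on the tool from outside, world axes, zero at the start; "wrist_torque": the same for the moment, N m; "width": opening from 0.0 (shut) to 1.0 (fully open).
Only numpy, scipy, OpenCV 4.12 (cv2) and the standard library are available. Lean on these libraries where they do the work, as an engineer would, in place of code of your own. Each camera call takes 0.05 s, during which the arm holds its last target. There are 200 camera calls.

TASK

The grinding wheel on the lens edger is to be changed: try the three coloured sockets from the tray on the hex nut in the middle of the wheel until you find the one that goes down fully home over the nut. Stand any that do not fit back upright in the tray, leave the spectacle case, bottle and screwdriver where they are, and finish while still gripping the fitting socket, seated square and fully home on the nut - do not let go of it.

Things in the scene. Friction and masses are not known exactly. Their poses are not given: they have to be found in the camera images.
- nut_seat (a point): top centre of the round aluminium clamp flange (52 mm across) on the edger's wheel, z up, 118 mm above the bench. The fixed brass hex nut stands on it, centred, 14 mm high, top chamfered; flats face +-x of this frame and every 60 degrees. The fitting socket comes down till its mouth rests on the flange (its origin here); a wrong one stops 6 mm or more higher.
- nut_top (a point): centre of the brass nut's top face, 14 mm above nut_seat. The nut is 16, 20 or 24 mm across flats, changing from start to start; exactly one of the three sockets fits it, the others are too small or bottom on the stud. The stud, 8 mm across, stands up through the nut to at most 34 mm above nut_seat.
- edger: fixed white lens edger, 260 x 300 x 86 mm (x, y, z) with a flat grinding wheel on top; origin on the bench under the wheel's axis, straight below nut_seat, same axes. Its drive housing, 165 mm high (two black caps on it 177 mm), begins 102 mm from the axis towards its -y.
- socket_red: red socket, 200 g, mouth down: steel hex skirt 38 mm across flats, 45 mm high, with a red hex grip on it, 28 mm across flats, from 45 to 85 mm above the mouth: grasp there from above. Origin: centre of the mouth's rim, z up. Flats of skirt, grip and bore face +-x and every 60 degrees. The bore is hidden, size unknown, with a 2 mm lead-in; the fitting one has 1.6 mm play.
- socket_blue: blue socket, 200 g, mouth down: steel hex skirt 38 mm across flats, 45 mm high, with a blue hex grip on it, 28 mm across flats, from 45 to 85 mm above the mouth: grasp there from above. Origin: centre of the mouth's rim, z up. Flats of skirt, grip and bore face +-x and every 60 degrees. The bore is hidden, size unknown, with a 2 mm lead-in; the fitting one has 1.6 mm play.
- socket_yellow: yellow socket, 200 g, mouth down: steel hex skirt 38 mm across flats, 45 mm high, with a yellow hex grip on it, 28 mm across flats, from 45 to 85 mm above the mouth: grasp there from above. Origin: centre of the mouth's rim, z up. Flats of skirt, grip and bore face +-x and every 60 degrees. The bore is hidden, size unknown, with a 2 mm lead-in; the fitting one has 1.6 mm play.
- tray: grey fixed tool tray 140 x 310 x 14 mm (x, y, z), floor and walls 4 mm thick; origin at the centre of its underside, so its inner floor is 4 mm above the origin. The three sockets stand in a row along its y, 95 mm apart, which colour is where changes.
- cleaner: bystander: clear bottle with a blue cap, 48 mm across, 130 mm high; origin centre of its underside. Leave alone.
- case: bystander: black spectacle case 60 x 160 x 42 mm (x, y, z); origin centre of its underside. Leave alone.
- screwdriver: bystander: screwdriver 160 mm long, lying along its x; origin on its underside. Leave alone.
Not all that is in view belongs to the job. Leave any turquoise look-alike of the socket_yellow alone.

How it is judged (in metres and radians):
At the end, for the whole second after the job is handed in: One socket is on the nut: mouth centre within 4 mm of the spindle axis, under 3 mm above the flange, tilt under 0.09 rad, still, gripped by the fingers (over 1 N). The other two stand at rest in the tray, origin under 9 mm above its underside, tilt under 0.12 rad (((horizontal distance between socket_red and nut_seat below 0.004 m and z of socket_red in the frame of nut_seat between -0.004 and 0.003 m and angle between socket_red's own z axis and vertical below 0.09 rad and contact force between the fingers and socket_red above 1 N and linear speed of each of socket_red, socket_blue, socket_yellow below 0.02 m/s and x of socket_blue in the frame of tray between -0.066 and 0.066 m and y of socket_blue in the frame of tray between -0.151 and 0.151 m and z of each of socket_blue, socket_yellow in the frame of tray below 0.009 m and angle between each of socket_blue, socket_yellow's own z axis and vertical below 0.12 rad and x of socket_yellow in the frame of tray between -0.066 and 0.066 m and y of socket_yellow in the frame of tray between -0.151 and 0.151 m) or (horizontal distance between socket_blue and nut_seat below 0.004 m and z of socket_blue in the frame of nut_seat between -0.004 and 0.003 m and angle between socket_blue's own z axis and vertical below 0.09 rad and contact force between the fingers and socket_blue above 1 N and linear speed of each of socket_blue, socket_red, socket_yellow below 0.02 m/s and x of socket_red in the frame of tray between -0.066 and 0.066 m and y of socket_red in the frame of tray between -0.151 and 0.151 m and z of each of socket_red, socket_yellow in the frame of tray below 0.009 m and angle between each of socket_red, socket_yellow's own z axis and vertical below 0.12 rad and x of socket_yellow in the frame of tray between -0.066 and 0.066 m and y of socket_yellow in the frame of tray between -0.151 and 0.151 m) or (horizontal distance between socket_yellow and nut_seat below 0.004 m and z of socket_yellow in the frame of nut_seat between -0.004 and 0.003 m and angle between socket_yellow's own z axis and vertical below 0.09 rad and contact force between the fingers and socket_yellow above 1 N and linear speed of each of socket_yellow, socket_red, socket_blue below 0.02 m/s and x of socket_red in the frame of tray between -0.066 and 0.066 m and y of socket_red in the frame of tray between -0.151 and 0.151 m and z of each of socket_red, socket_blue in the frame of tray below 0.009 m and angle between each of socket_red, socket_blue's own z axis and vertical below 0.12 rad and x of socket_blue in the frame of tray between -0.066 and 0.066 m and y of socket_blue in the frame of tray between -0.151 and 0.151 m))); the arm keeps its last pose, push and grip.
It fails at once if the cleaner is pushed more than 30 mm (distance of cleaner from where it was at the start of the episode above 0.03 m).
It fails at once if the case is pushed more than 30 mm (distance of case from where it was at the start of the episode above 0.03 m).
It fails at once if the screwdriver is pushed more than 30 mm (distance of screwdriver from where it was at the start of the episode above 0.03 m).
It also fails if it takes over 72 s, if anything falls off the work surface, if the arm or the gripper's body presses on something with over 40 N, if the wrist force passes 120 N, or if a joint passes its speed limit or range.

## Working session

There is one attempt and no reset: what is moved stays moved. The work goes in short steps, Python scripts to look and compute and a shell command to move; the robot and the scene stay as the last step left them, time stands still between calls to the robot, and variables do not carry over. Pictures are saved under pics/ and viewed, about 8 in all and at most 12, crops included, and the job is handed in when it is done.

```bash
mkdir -p pics
cat > h.py <<'E'
import numpy as np, cv2
from bench import monitor, optics, manip, models
def cal(n):
    c=optics.get_calibration(n)
    K=np.array(c["mtx"]);D=np.array(c["dist"])
    if n=="wrist":
        s=monitor.sense();T=np.array(c["tool_from_camera"]);R=np.array(s["orientation"])
        return K,D,R@T[:3,3]+np.array(s["position"]),R@T[:3,:3]
    return K,D,np.array(c["origin"]),np.array(c["rotation"])
def ray(c,p):
    K,D,o,R=c
    u=cv2.undistortPoints(np.array([[p]],float),K,D)[0,0]
    return o,R@np.array([u[0],u[1],1])
def atz(c,p,z):
    o,d=ray(c,p); return o+d*(z-o[2])/d[2]
def proj(c,X):
    K,D,o,R=c
    p=(R.T@(np.atleast_2d(X)-o).T).T
    return cv2.projectPoints(p,np.zeros(3),np.zeros(3),K,D)[0][:,0]
def cloud(c,dep):
    K,D,o,R=c
    v,u=np.mgrid[0:384,0:512]
    q=cv2.undistortPoints(np.stack([u.ravel(),v.ravel()],1).astype(float)[:,None],K,D)[:,0]
    P=np.c_[q,np.ones(len(q))]*dep.ravel()[:,None]
    return (P@R.T+o).reshape(384,512,3)
E
python3 - <<'E'
from h import *
np.set_printoptions(precision=4,suppress=True)
print(monitor.sense(), manip.pinch_z)
for n in("top","side"):
    im,d=optics.camera(n); c=cal(n); cv2.imwrite(f"pics/{n}0.png",cv2.resize(im,(768,576)) if n=="top" else im)
    P=cloud(c,d); print(n,c[2],c[3][:,2])
    for q in["nut_top","nut_seat","edger","socket_red","socket_blue","socket_yellow","tray","cleaner","case","screwdriver"]:
        for r in models.pinpoint(n,q)[:3]:
            u=r["centre"];i=np.clip(np.round(u).astype(int),0,[511,383]); print(q,round(r["score"],2),np.round(u,1),P[i[1],i[0]])
E
```

```text
{'time_s': 0.0, 'qpos': array([66.4355, 24.4494,  4.231 , 92.0501, -1.9533, 63.6437, -3.8449]), 'qd': array([ 0.0488, -0.0021,  0.0028,  0.0548,  0.0169,  0.0538,  0.003 ]), 'joint_torque': array([  0.0001, -94.9823,   3.761 , -46.3526,   0.0193,   0.0101,
        -0.    ]), 'position': array([ 0.1746, -0.6516,  0.2306]), 'orientation': array([[ 0.2588, -0.9659, -0.0004],
       [-0.9659, -0.2588,  0.0012],
       [-0.0012,  0.0001, -1.    ]]), 'ft_force': array([0.2164, 0.3153, 0.7196]), 'wrist_torque': array([-0.0297, -0.0281,  0.026 ]), 'width': 0.9999253839161569} 0.0187
top [0.4399 0.0725 1.199 ] [ 0.1129  0.0022 -0.9936]
nut_top 0.72 [365.3 199.9] [ 0.5195 -0.2281  0.1296]
nut_top 0.35 [308.4 126.8] [ 0.7518 -0.0757  0.0775]
nut_seat 0.72 [367.3 201.5] [ 0.5144 -0.2369  0.1185]
edger 0.59 [352.5 202.3] [ 0.5159 -0.1953  0.1071]
edger 0.59 [167.4 207.2] [0.511  0.3609 0.0626]
socket_red 0.73 [195.2 204.7] [0.5144 0.2695 0.0899]
socket_blue 0.72 [226.7 205.3] [0.5132 0.1738 0.0902]
socket_blue 0.34 [354. 199.] [ 0.5245 -0.2012  0.1086]
socket_yellow 0.57 [168.8 205.7] [0.5147 0.3
[... 192 characters left out ...]
7.8] [ 0.7489 -0.0788  0.0764]
case 0.98 [254.6 137.8] [0.7284 0.089  0.0394]
screwdriver 0.66 [277.3 193.2] [0.5539 0.0215 0.0199]
side [0.2582 0.764  0.8379] [ 0.314  -0.6414 -0.7   ]
nut_seat 0.55 [325.4 120.3] [ 0.527  -0.2188  0.1186]
edger 0.76 [322.8 151.3] [ 0.4989 -0.1289  0.0874]
socket_red 0.95 [255.4 289.5] [0.4992 0.2845 0.0179]
socket_blue 0.8 [268. 256.] [0.5095 0.1948 0.0239]
socket_yellow 0.64 [228.5 322.7] [0.5129 0.3812 0.0238]
socket_yellow 0.61 [280.2 371.7] [0.3749 0.4409 0.0449]
tray 0.71 [251.7 287.7] [0.5046 0.2875 0.0263]
cleaner 0.77 [220.  158.8] [ 0.7711 -0.062   0.0164]
case 0.98 [203.4 203.4] [0.7153 0.1246 0.0398]
case 0.42 [279.1 205.4] [0.5529 0.0309 0.0141]
```

View pics/top0.png

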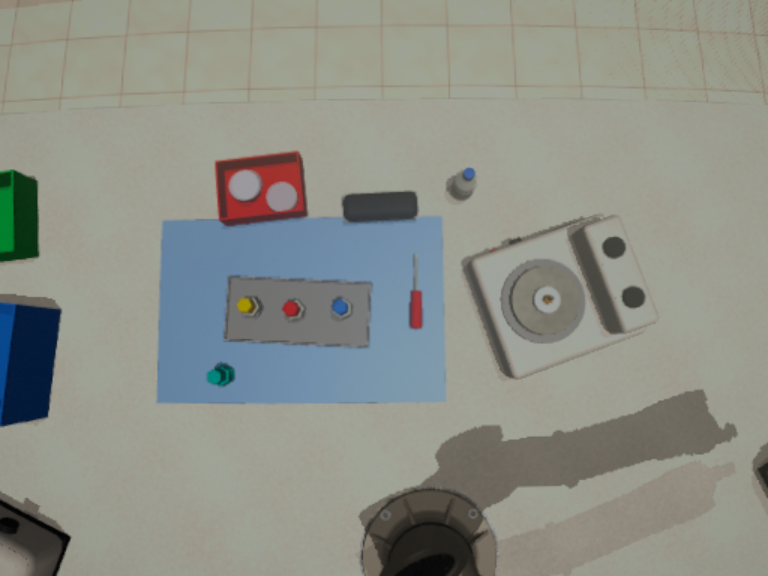

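View pics/side0.png

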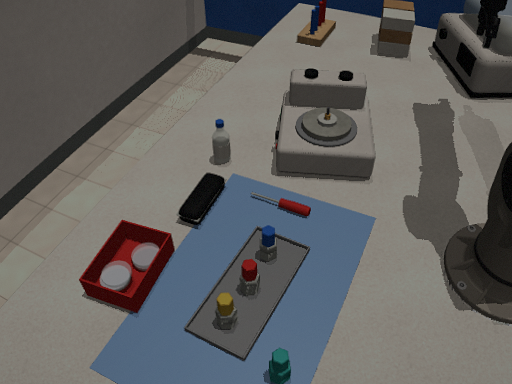

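Top view (768-wide): the three sockets stand in the tray, yellow (248,306), red (292,309) and blue (341,307). The turquoise look-alike is on the mat at (221,375). The nut is on the wheel at (547,299), with the bottle at (463,183), the case at (380,206) and the screwdriver at (415,300). The side view agrees.

Next: edger yaw, tray yaw and grip tops from depth.

Run:
```python
from h import *
np.set_printoptions(precision=4,suppress=True)
def rect(P):
    r=cv2.minAreaRect((P[:,:2]*1000).astype(np.float32)); return [np.round(x,1) for x in r]
im,d=optics.camera("top"); P=cloud(cal("top"),d); hsv=cv2.cvtColor(im,cv2.COLOR_BGR2HSV)
for q in["tray","edger"]:
    for r in models.outline_of("top",q)[:2]:
        m=r["mask"]; Q=P[m]; Q=Q[(Q[:,2]>(.002 if q=="tray" else .07))&(Q[:,2]<(.02 if q=="tray" else .1))]
        if len(Q)>50: print(q,r["score"],len(Q),rect(Q),np.median(Q[:,2]))
Q=P.reshape(-1,3)
ed=Q[(abs(Q[:,0]-.52)<.25)&(abs(Q[:,1]+.25)<.25)]
print("body",rect(ed[abs(ed[:,2]-.086)<.006]))
ca=ed[abs(ed[:,2]-.165)<.005]; print("housing",rect(ca),len(ca))
ca=ed[abs(ed[:,2]-.177)<.004]; print("caps",len(ca)); 
fl=ed[(abs(ed[:,2]-.118)<.003)]; print("flange",len(fl),fl.mean(0), rect(fl))
for z in (.1,.105,.11): 
    w=ed[abs(ed[:,2]-z)<.0025]; print(z,len(w),rect(w) if len(w)>5 else 0)
for n,lo,hi in(("red",0,6),("blue",100,125),("yellow",20,35)):
    m=(hsv[...,0]>=lo)&(hsv[...,0]<=hi)&(hsv[...,1]>140)&(P[...,2]>.08)&(P[...,2]<.1)&(P[...,1]>.1)&(P[...,0]<.6)&(P[...,0]>.45)
    print(n,m.sum(),P[m].mean(0))
T=optics.get_calibration("wrist"); print(np.array(T["tool_from_camera"]),T["mtx"])
```

```text
tray 0.6 3219 [array([513.6, 274.2]), array([312.9, 140.8]), np.float64(86.8)] 0.00534993289413177
edger 0.58 4687 [array([ 533.2, -263.9]), array([261.9, 294.4]), np.float64(19.2)] 0.0859660421224866
edger 0.4 134 [array([770.4, -80.8]), array([47. , 41.1]), np.float64(63.2)] 0.08671467849671155
body [array([ 609.1, -240. ]), array([415.6, 294.5]), np.float64(18.5)]
housing [array([ 567.7, -363.6]), array([217.4,  78.9]), np.float64(18.5)] 1543
caps 315
flange 231 [ 0.5297 -0.2536  0.118 ] [array([ 614. , -237.1]), array([400. , 138.9]), np.float64(23.9)]
0.1 78 [array([ 610.8, -218.8]), array([391.6, 173.4]), np.float64(19.2)]
0.105 616 [array([ 611.7, -219.1]), array([393.9, 173.5]), np.float64(19.1)]
0.11 809 [array([ 608.1, -218.9]), array([390.6, 172.8]), np.float64(19.9)]
red 18 [0.5135 0.2772 0.0892]
blue 162 [0.4975 0.5546 0.0897]
yellow 72 [0.5216 0.368  0.0888]
[[ 1.      0.0004 -0.0005  0.0014]
 [-0.0003  0.9587  0.2844 -0.0717]
 [ 0.0006 -0.2844  0.9587 -0.1433]
 [ 0.      0.      0.      1.    ]] [[276.7938   0.     251.1045]
 [  0.     276.7938 192.2931]
 [  0.       0.       1.    ]]
```

```bash
python3 -m crank '[0,40,50,5,0,0,0.1,0,85,105,5,0,0,0.2,0,130,160,5,0,0,0.3,0,170,210,5,0,0,0.4,0,210,260,5,0,0,0.5,0,250,305,5,0,0,0.6,0,280,345,5,0,0,0.6,0,300,370,5,0,0,0.6]'
python3 -m crank '[0,25,30,-5,0,0,0,0,45,50,-5,0,0,0,0,45,50,-5,0,0,0,0,45,50,-5,0,0,0,0,45,50,-5,0,0,0,0,45,50,-5,0,0,0,0,45,50,-5,0,0,0,0,45,50,-5,0,0,0]'
python3 - <<'E'
from h import *
np.set_printoptions(precision=4,suppress=True)
s=monitor.sense(); print(s["time_s"],s["position"],s["qpos"],s["orientation"][:,0])
c=cal("wrist"); im,d=optics.camera("wrist"); np.savez("w1.npz",im=im,d=d,o=c[2],R=c[3],K=c[0],D=c[1]); P=cloud(c,d)
cv2.imwrite("pics/w1.png",im)
for q in["nut_top","nut_seat"]:
    for r in models.pinpoint("wrist",q)[:2]:
        u=r["centre"]; print(q,r["score"],u,atz(c,u,.132 if q=="nut_top" else .118))
Q=P.reshape(-1,3); fl=Q[abs(Q[:,2]-.118)<.003]; fl=fl[np.hypot(*(fl[:,:2]-np.median(fl[:,:2],0)).T)<.035]
print("flange",len(fl),fl.mean(0),[np.round(x,1) if not np.isscalar(x) else x for x in cv2.minEnclosingCircle((fl[:,:2]*1000).astype(np.float32))])
nt=Q[abs(Q[:,2]-.1325)<.003]; print("nut",len(nt),nt.mean(0),cv2.minAreaRect((nt[:,:2]*1000).astype(np.float32)))
st=Q[(Q[:,2]>.139)&(Q[:,2]<.156)]; print("stud",len(st),st.mean(0),st[:,2].max())
E
```

```text
time_s: 2.05
position: [0.4276, -0.34, 0.2366]
orientation: [[0.759, -0.651, 0.0], [-0.651, -0.759, -0.0], [0.001, 0.0, -1.0]]
ft_force: [0.9, -0.5, -0.1]
width: 0.998
time_s: 2.85
position: [0.4713, -0.2921, 0.2313]
orientation: [[0.758, -0.652, -0.0], [-0.652, -0.758, -0.0], [0.0, 0.0, -1.0]]
ft_force: [0.1, 0.2, 0.2]
width: 0.996
2.85 [ 0.4713 -0.2921  0.2313] [ 37.6904  13.9641 -14.7372 106.8421   4.0827  59.6986 -19.3714] [ 0.7584 -0.6518  0.    ]
nut_top 0.93 [252.5, 105.1] [ 0.5218 -0.2362  0.132 ]
nut_seat 0.62 [254.7, 97.8] [ 0.5275 -0.2327  0.118 ]
flange 2552 [ 0.5249 -0.2322  0.1187] [array([ 524.5, -232.5]), 26.177770614624023]
nut 882 [ 0.5548 -0.3014  0.1324] ((539.9612426757812, -278.04351806640625), (213.67141723632812, 113.5232925415039), 18.793481826782227)
stud 2363 [ 0.5659 -0.3219  0.1482] 0.15599927208777298
```

View pics/w1.png

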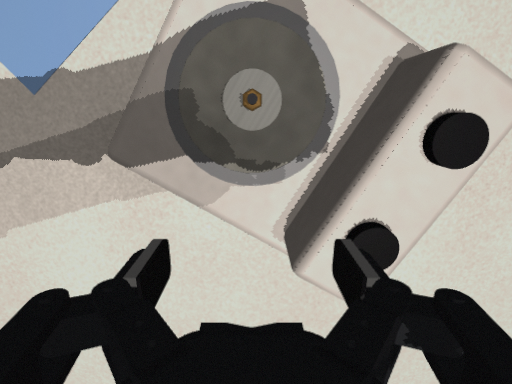

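The wrist view shows the nut at (252,100) on the flange, clear of the housing. Flange depth fits a 26.2 mm radius, matching the text. I'll take one closer look for exact centre and yaw.

```bash
python3 -m crank '[0,25,30,-10,0,0,0,0,50,57,-20,0,0,0,0,53,60,-40,0,0,0,0,53,60,-40,0,0,0,0,53,60,-40,0,0,0,0,53,60,-40,0,0,0,0,53,60,-40,0,0,0,0,53,60,-40,0,0,0]'
python3 - <<'E'
from h import *
np.set_printoptions(precision=4,suppress=True)
s=monitor.sense(); print(s["time_s"],s["position"],s["orientation"][:,0])
c=cal("wrist"); im,d=optics.camera("wrist"); np.savez("w2.npz",im=im,d=d,o=c[2],R=c[3],K=c[0],D=c[1]); P=cloud(c,d)
g=proj(c,[[.5245,-.2325,.132]])[0].astype(int); print(g)
x,y=g; cv2.imwrite("pics/w2.png",cv2.resize(im[max(y-50,0):y+50,x-65:x+65],None,fx=6,fy=6,interpolation=cv2.INTER_CUBIC))
for q in["nut_top","nut_seat"]:
    for r in models.pinpoint("wrist",q)[:2]:
        u=r["centre"]; print(q,r["score"],u,atz(c,u,.132 if q=="nut_top" else .118))
Q=P.reshape(-1,3); Q=Q[np.hypot(Q[:,0]-.5245,Q[:,1]+.2325)<.04]
def C(z,t):
    f=Q[abs(Q[:,2]-z)<t]; return len(f),f.mean(0),cv2.minEnclosingCircle((f[:,:2]*1000).astype(np.float32)),cv2.fitEllipse(cv2.convexHull((f[:,:2]*1000).astype(np.float32)))
print("flange",C(.118,.0025));print("nut",C(.132,.0015));
st=Q[Q[:,2]>.138]; print("stud",len(st),st.mean(0),np.percentile(st[:,2],98))
n=Q[abs(Q[:,2]-.132)<.0015]; np.save("nut.npy",n)
ctr=n[:,:2].mean(0)
for a in range(0,180,10):
    v=np.array([np.cos(np.radians(a)),np.sin(np.radians(a))]); p=n[:,:2]@v; print(a,round((p.max()-p.min())*1000,1),end="; ")
E
```

```text
time_s: 3.8
position: [0.5246, -0.2322, 0.192]
orientation: [[0.758, -0.652, 0.001], [-0.652, -0.758, -0.0], [0.001, -0.0, -1.0]]
ft_force: [-0.1, 0.2, -0.1]
width: 0.999
3.8 [ 0.5246 -0.2322  0.192 ] [ 0.7583 -0.6519  0.0009]
[250 205]
nut_top 0.66 [251.0, 208.6] [ 0.5236 -0.2345  0.132 ]
nut_seat 0.84 [250.0, 200.8] [ 0.5241 -0.2327  0.118 ]
flange (2520, array([ 0.5257, -0.2313,  0.1188]), ((524.6215209960938, -232.71231079101562), 26.11777687072754), ((524.5896606445312, -232.63360595703125), (51.70223617553711, 51.94738006591797), 161.3692169189453))
nut (182, array([ 0.5264, -0.231 ,  0.1321]), ((524.6393432617188, -232.59280395507812), 8.771916389465332), ((524.6537475585938, -232.54177856445312), (15.854276657104492, 17.075551986694336), 114.87806701660156))
stud 17679 [ 0.5335 -0.2223  0.2786] 0.29259173997867316
0 17.4; 10 16.6; 20 16.0; 30 15.4; 40 14.8; 50 15.0; 60 15.6; 70 15.7; 80 15.5; 90 16.3; 100 16.8; 110 16.8; 120 16.4; 130 15.8; 140 15.0; 150 16.3; 160 17.2; 170 17.5;
```

View pics/w2.png

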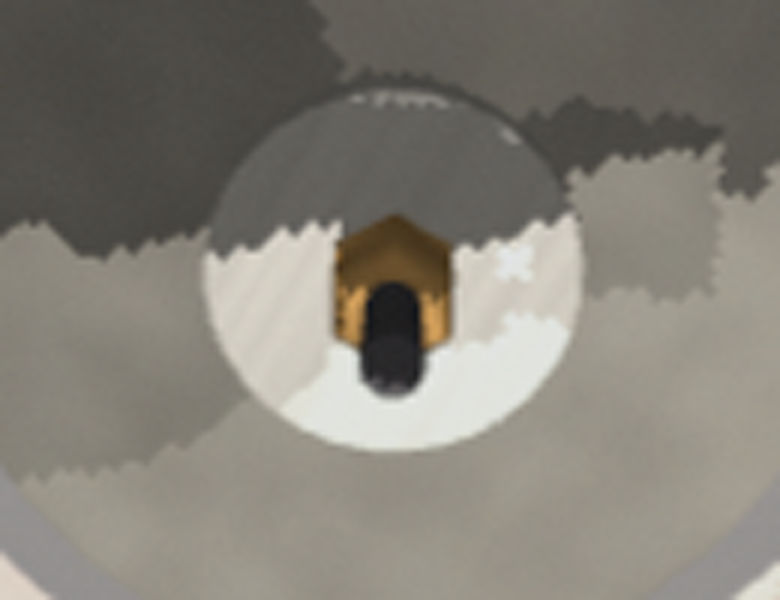

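Nut at (0.5246, -0.2326). Its flats face along the image x axis, so they lie at about -40.7°, consistent with edger yaw 19°. Across flats looks like 16 mm. Now to the tray.

```bash
python3 -m crank '[0,0,15,40,0,0,0,0,0,60,60,0,0,0.1,0,0,108,60,0,0,0.2,0,0,156,60,0,0,0.3,0,0,204,60,0,0,0.4,0,0,252,60,0,0,0.5,0,0,300,60,0,0,0.6,0,0,345,60,0,0,0.7]'
python3 -m crank '[0,-5,48,0,0,0,0,0,-10,95,0,0,0,0,0,-10,135,0,0,0,0,0,-10,155,0,0,0,0,0,-10,160,0,0,0,0,0,-10,160,0,0,0,0,0,-10,160,0,0,0,0,0,-10,160,0,0,0,0]'
cat > look.py <<'E'
from h import *
import sys
np.set_printoptions(precision=4,suppress=True)
s=monitor.sense(); print(s["time_s"],s["position"],s["qpos"],s["orientation"][:,0], np.degrees(np.arctan2(s["orientation"][1,0],s["orientation"][0,0])))
c=cal("wrist"); im,d=optics.camera("wrist"); P=cloud(c,d); nm=sys.argv[1]; np.savez(nm+".npz",im=im,d=d,o=c[2],R=c[3],K=c[0],D=c[1])
for n in sys.argv[2:]:
    for r in models.pinpoint("wrist","socket_"+n)[:2]: print(n,"pin",round(r["score"],2),r["centre"],atz(c,r["centre"],.004))
    for r in models.outline_of("wrist","socket_"+n)[:1]:
        m=r["mask"]; Q=P[m]; print(n,"mask",round(r["score"],2),m.sum(),r["bbox"])
        t=Q[(abs(Q[:,2]-.089)<.003)]
        if len(t)<10: continue
        e=(t[:,:2]*1000).astype(np.float32); hull=cv2.convexHull(e)[:,0]
        # hex fit: yaw with smallest max support over 3 directions
        best=min((max(np.ptp(e@np.array([np.cos(np.radians(a+k)),np.sin(np.radians(a+k))])) for k in(0,60,120)),a) for a in range(0,60))
        ws=[]
        for k in(0,60,120):
            v=np.array([np.cos(np.radians(best[1]+k)),np.sin(np.radians(best[1]+k))]); p=e@v; ws.append((round((p.max()+p.min())/2,1),v))
        ctr=np.linalg.lstsq(np.array([w[1] for w in ws]),np.array([w[0] for w in ws]),rcond=None)[0]
        print(n,"top",len(t),"z",np.median(t[:,2]),"yaw",best[1],"w",best[0],"ctr",ctr,"circ",cv2.minEnclosingCircle(e))
cv2.imwrite(f"pics/{nm}.png",im)
E
python3 look.py t1 red blue yellow
```

```text
time_s: 4.75
position: [0.5244, 0.1155, 0.2517]
orientation: [[1.0, -0.005, 0.001], [-0.005, -1.0, 0.0], [0.001, -0.0, -1.0]]
ft_force: [0.8, 0.1, -0.1]
width: 0.997
time_s: 5.55
position: [0.5151, 0.272, 0.2513]
orientation: [[1.0, -0.011, 0.0], [-0.011, -1.0, -0.001], [0.0, 0.001, -1.0]]
ft_force: [0.4, 0.6, -0.5]
width: 1.004
5.55 [0.5151 0.272  0.2513] [ -3.6059  18.5909 -37.6575 101.0214  12.4837  64.6138 -45.84  ] [ 0.9999 -0.0109  0.0002] -0.6267961646412255
red pin 0.93 [252.3, 159.1] [0.5166 0.2762 0.004 ]
red pin 0.22 [275.1, 308.1] [0.5526 0.0232 0.004 ]
red mask 0.7 987 [252.1, 169.8, 33.2, 42.4]
red top 518 z 0.08961972204665827 yaw 6 w 28.327827079450856 ctr [515.8872 273.6625] circ ((515.7600708007812, 273.9054870605469), 15.88723087310791)
blue mask 0.89 1225 [257.5, 238.9, 30.6, 47.8]
blue top 418 z 0.08953873787501548 yaw 24 w 28.583979432024307 ctr [518.227  174.4193] circ ((518.0969848632812, 174.24050903320312), 16.312345504760742)
yellow pin 0.82 [258.4, 90.9] [0.5255 0.3675 0.004 ]
yellow mask 0.95 961 [258.9, 91.8, 31.5, 37.5]
yellow top 674 z 0.08962968295490087 yaw 57 w 28.192469480099476 ctr [523.2631 366.4655] circ ((523.2353515625, 366.63299560546875), 15.90962028503418)
```

View pics/t1.png

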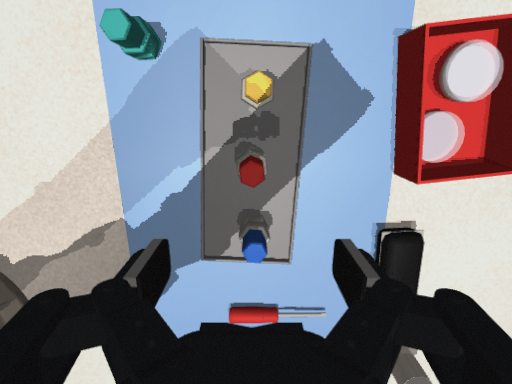

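All three tops measure 28.2–28.6 mm wide at z 0.0896, which matches the text (0.089). Red is at (252,170), blue (257,240), yellow (258,90). The turquoise decoy is at (130,33), outside the tray, and the screwdriver's red handle at (253,314) is the only other red object. I'll start with red (yaw 6°, directly below).

```bash
python3 -m crank '[0,1,2,-40,0,0,0.06,0,1,2,-85,0,0,0.115,0,1,2,-130,0,0,0.115,0,1,2,-165,0,0,0.115,0,1,2,-185,0,0,0.115,0,1,2,-196,0,0,0.115,0,1,2,-196,0,0,0.115,0.3,1,2,-196,0,0,0.115]' 60
python3 -m crank '[0.6,0,0,0,0,0,0,1,0,0,0,0,0,0,1,0,0,0,0,0,0,1,0,0,0,0,0,0,1,0,0,0,0,0,0,1,0,0,0,0,0,0,1,0,0,0,0,0,0,1,0,0,0,0,0,0]' 60
python3 look.py g1 red
```

```text
time_s: 6.7
position: [0.5162, 0.2759, 0.0562]
orientation: [[0.994, 0.106, 0.001], [0.106, -0.994, 0.001], [0.001, -0.0, -1.0]]
ft_force: [-0.2, 0.8, -0.0]
width: 0.855
time_s: 7.5
position: [0.5161, 0.2756, 0.0562]
orientation: [[0.994, 0.106, 0.001], [0.106, -0.994, 0.0], [0.001, -0.0, -1.0]]
ft_force: [-1.5, -1.1, 8.2]
width: 0.317
7.5 [0.5161 0.2756 0.0562] [ -8.4258  32.0268 -33.3652 109.8957  24.344   45.1257 -49.2216] [0.9944 0.1057 0.0011] 6.0649911310356455
red pin 0.97 [251.1, 212.4] [0.5161 0.2727 0.004 ]
red mask 0.68 6101 [251.2, 245.5, 64.3, 118.0]
red top 2835 z 0.08959807487801111 yaw 9 w 29.214693688127966 ctr [516.3036 274.1489] circ ((516.4759521484375, 275.1507873535156), 15.652973175048828)
```

```bash
cat > fit.py <<'E'
from h import *
import sys
from scipy.optimize import minimize
def fit(nm,hz,z,R0=.028,tol=.003):
    f=np.load(nm+".npz"); c=(f["K"],f["D"],f["o"],f["R"]); P=cloud(c,f["d"]); h=cv2.cvtColor(f["im"],cv2.COLOR_BGR2HSV)
    m=((h[...,0]>=hz[0])&(h[...,0]<=hz[1])&(h[...,1]>110)&(abs(P[...,2]-z)<tol)).astype(np.uint8)
    n,l,st,_=cv2.connectedComponentsWithStats(m); k=1+st[1:,4].argmax(); m=l==k
    e=P[m][:,:2]*1000
    return e
def hexfit(e,w=28):
    # maximise points inside minus penalty via supports: minimise mean-square of hull support mismatch
    best=None
    for a in np.arange(0,60,.5):
        V=np.array([[np.cos(np.radians(a+k)),np.sin(np.radians(a+k))] for k in(0,60,120)]); p=e@V.T
        lo,hi=np.percentile(p,.3,0),np.percentile(p,99.7,0)
        s=max(hi-lo)
        if best is None or s<best[0]: best=(s,a,np.linalg.lstsq(V,(lo+hi)/2,rcond=None)[0],hi-lo)
    return best
E
python3 - <<'E'
from fit import *
np.set_printoptions(precision=2,suppress=True)
e=fit("g1",(0,8),.0896); print(len(e),hexfit(e))
e0=fit("t1",(0,8),.0896); print(len(e0),hexfit(e0))
a=np.radians(6.06); T=np.array([[np.cos(a),np.sin(a)],[np.sin(a),-np.cos(a)]])
t=(e-[516.1,275.6])@T; print(t.min(0),t.max(0),np.percentile(t,1,0),np.percentile(t,99,0))
E
```

```text
2821 (np.float64(27.205542671771013), np.float64(7.0), array([515.82, 274.67]), array([27.21, 27.19, 26.82]))
505 (np.float64(27.37296524592074), np.float64(4.0), array([515.55, 273.83]), array([27.2 , 27.37, 27.37]))
[-14.   -14.35] [13.49 16.51] [-13.75 -13.12] [13.05 14.08]
```

Grasp is good (opening 27 mm). The socket sits at about (-0.3, +1.0) mm in the camera-measured tool frame. I'll use the same jaw heading (-41°) over the nut so that camera bias cancels, with a target TCP of (525.5, -232.0). Lift and carry.

```bash
python3 -m crank '[1,0,0,25,0,0,0,1,0,0,70,0,0,0,1,0,-3,115,0,0,0,1,0,-20,150,0,0,-0.1,1,1,-55,165,0,0,-0.2,1,2,-100,170,0,0,-0.3,1,3,-145,170,0,0,-0.4,1,4,-190,170,0,0,-0.5]'
python3 -m crank '[1,1,-45,0,0,0,-0.1,1,2,-90,0,0,0,-0.2,1,3,-135,0,0,0,-0.3,1,4,-180,0,0,0,-0.32,1,5,-225,0,0,0,-0.32,1,5,-265,0,0,0,-0.32,1,5,-295,0,0,0,-0.32,1,5,-317,0,0,0,-0.32]'
python3 - <<'E'
from h import *
import math
s=monitor.sense();R=s["orientation"]; print(s["position"]*1000,s["ft_force"],s["width"],math.degrees(math.atan2(R[1,0],R[0,0])))
E
```

```text
time_s: 8.45
position: [0.5194, 0.0836, 0.2258]
orientation: [[0.922, -0.388, 0.001], [-0.388, -0.922, -0.0], [0.001, -0.0, -1.0]]
ft_force: [1.3, -0.2, -2.9]
width: 0.316
time_s: 9.25
position: [0.524, -0.234, 0.2253]
orientation: [[0.754, -0.656, -0.0], [-0.656, -0.754, -0.0], [0.0, 0.0, -1.0]]
ft_force: [0.4, 1.5, -2.8]
width: 0.317
[ 524.00054045 -234.01611513  225.30102675] [ 0.40997639  1.52934725 -2.77778682] 0.3168212008375378 -41.0277552935037
```

```bash
python3 -m crank '[1,1.5,2,-10,0,0,0,1,1.5,2,-20,0,0,0,1,1.5,2,-30,0,0,0,1,1.5,2,-35,0,0,0,1,1.5,2,-38,0,0,0,1,1.5,2,-41,0,0,0,1,1.5,2,-44,0,0,0,1,1.5,2,-46,0,0,0]'
```

```text
time_s: 10.05
position: [0.5262, -0.2295, 0.1792]
orientation: [[0.756, -0.655, 0.0], [-0.655, -0.756, -0.0], [0.0, -0.0, -1.0]]
ft_force: [-1.2, -0.1, 2.0]
width: 0.316
```

```bash
python3 -m crank '[1,0,0,-2,0,0,0,1,0,0,-4,0,0,0,1,0,0,-6,0,0,0,1,0,0,-8,0,0,0,1,0,0,-9,0,0,0,1,0,0,-9,0,0,0,1,0,0,-9,0,0,0,1,0,0,-9,0,0,0]'
```

```text
time_s: 10.85
position: [0.5259, -0.2299, 0.1703]
orientation: [[0.756, -0.655, -0.0], [-0.655, -0.756, -0.0], [-0.0, 0.0, -1.0]]
ft_force: [-5.7, -2.4, 1.3]
width: 0.319
```

```bash
python3 -m crank '[1,0,0,-1,0,0,0,1,0,0,-1,0,0,0,1,0,0,-2,0,0,0,1,0,0,-2,0,0,0,1,0,0,-3,0,0,0,1,0,0,-3,0,0,0,1,0,0,-3,0,0,0,1,0,0,-3,0,0,0]'
python3 look.py n1
python3 - <<'E'
from fit import *
np.set_printoptions(precision=2,suppress=True)
f=np.load("n1.npz"); c=(f["K"],f["D"],f["o"],f["R"]); P=cloud(c,f["d"]); h=cv2.cvtColor(f["im"],cv2.COLOR_BGR2HSV)
m=((h[...,0]<8)|(h[...,0]>174))&(h[...,1]>110); q=P[m]; q=q[(q[:,2]>.15)&(q[:,2]<.25)]; print(len(q),np.percentile(q[:,2]*1000,[50,75,90,97]))
z=np.percentile(q[:,2],85); e=fit("n1",(0,8),z); print(len(e),hexfit(e))
E
python3 - <<'E'
from h import *
c=cal("side"); im,d=optics.camera("side"); g=proj(c,[[.525,-.232,.15]])[0].astype(int); x,y=g
cv2.imwrite("pics/side1.png",cv2.resize(im[max(y-60,0):y+60,x-80:x+80],None,fx=5,fy=5,interpolation=cv2.INTER_CUBIC))
E
```

```text
time_s: 11.65
position: [0.5261, -0.2299, 0.1701]
orientation: [[0.755, -0.655, 0.001], [-0.655, -0.755, -0.001], [0.001, 0.001, -1.0]]
ft_force: [-20.8, 2.0, 45.0]
width: 0.319
11.65 [ 0.5261 -0.2299  0.1701] [ 31.0188  19.6385 -16.9526 107.7899   7.076   53.5178 -30.162 ] [ 0.7553 -0.6554  0.0013] -40.94660783838199
4343 [203.13 203.84 204.29 204.71]
2741 (np.float64(27.142172417548522), np.float64(19.5), array([ 526.58, -230.79]), array([26.55, 26.29, 27.14]))
```

View pics/side1.png

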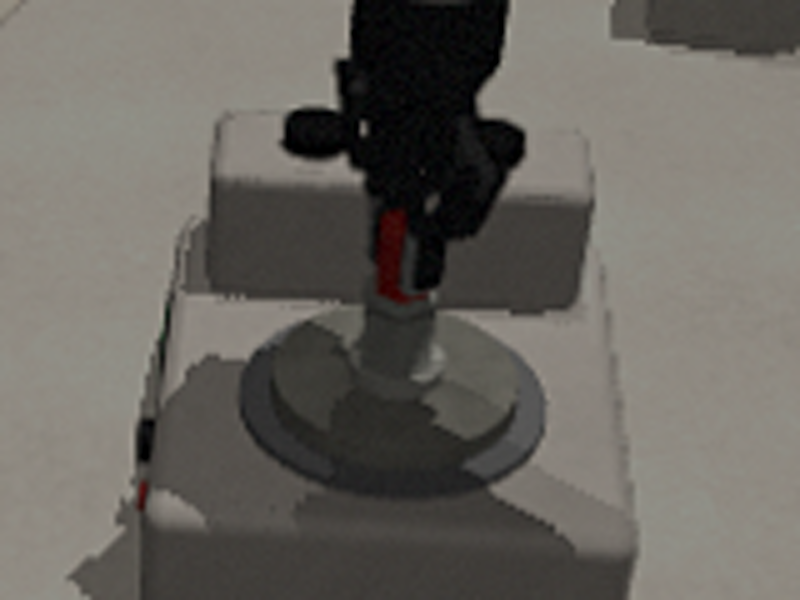

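Red went down to mouth z ≈ 0.118: TCP 0.1701 is 113.9 mm above the grasp height, and the grip top reads 0.2037. It meets hard contact (45 N), so it is home. Its measured top is about 2.7 mm off my nut estimate and there is side load, so I'll relieve that and check tilt and axis.

```bash
python3 -m crank '[1,-0.5,0,1,0,0,0,1,-1,0,1,0,0,0,1,-1,0,1.5,0,0,0,1,-1,0,1.5,0,0,0,1,-1,0,1.5,0,0,0,1,-1,0,1.5,0,0,0,1,-1,0,1.5,0,0,0,1,-1,0,1.5,0,0,0]'
python3 look.py n2
cat > tilt.py <<'E'
from fit import *
np.set_printoptions(precision=3,suppress=True)
f=np.load("n2.npz"); c=(f["K"],f["D"],f["o"],f["R"]); P=cloud(c,f["d"])
s=monitor.sense(); print(s["ft_force"],s["wrist_torque"],s["joint_torque"])
e=fit("n2",(0,8),.2037); print(len(e),hexfit(e))
h=cv2.cvtColor(f["im"],cv2.COLOR_BGR2HSV); m=(h[...,0]<8)&(h[...,1]>110)&(abs(P[...,2]-.2037)<.004); q=P[m]; q=q[np.hypot(*(q[:,:2]-e.mean(0)/1000).T)<.011]
print("plane",len(q),np.linalg.lstsq(np.c_[q[:,:2],np.ones(len(q))],q[:,2],rcond=None)[0])
Q=P.reshape(-1,3); fl=Q[(abs(Q[:,2]-.118)<.0025)&(np.hypot(Q[:,0]-.525,Q[:,1]+.232)<.035)]; print("flange",len(fl), fl.mean(0) if len(fl) else 0)
if len(fl)>30:
    hu=cv2.convexHull((fl[:,:2]*1000).astype(np.float32)); print(cv2.minEnclosingCircle(hu))
c=cal("side"); im,d=optics.camera("side"); P=cloud(c,d); Q=P.reshape(-1,3); w=Q[(np.hypot(Q[:,0]-.525,Q[:,1]+.232)<.05)]
fl=w[abs(w[:,2]-.118)<.0025]; print("side flange",len(fl),fl.mean(0))
sk=w[(w[:,2]>.125)&(w[:,2]<.16)&(np.hypot(w[:,0]-.525,w[:,1]+.232)<.026)]; print("skirt",len(sk),sk.mean(0),sk.min(0),sk.max(0))
E
python3 tilt.py
```

```text
time_s: 12.55
position: [0.5258, -0.2299, 0.1702]
orientation: [[0.756, -0.655, 0.002], [-0.655, -0.756, -0.001], [0.002, -0.0, -1.0]]
ft_force: [-7.9, -2.1, 17.0]
width: 0.316
12.55 [ 0.5258 -0.2299  0.1702] [ 31.0711  19.5844 -16.9669 107.8575   7.0268  53.4547 -30.081 ] [ 0.7555 -0.6551  0.0018] -40.92713413010734
[-7.767 -1.139 17.366] [-0.363  1.737  0.014] [ -2.581 -71.297  -5.052 -38.737  -0.848  -2.43   -0.006]
2766 (np.float64(27.025980347738027), np.float64(18.5), array([ 526.109, -230.826]), array([26.646, 26.429, 27.026]))
plane 1624 [ 0.    -0.001  0.203]
flange 756 [ 0.534 -0.221  0.119]
((524.6614379882812, -232.37631225585938), 25.946008682250977)
side flange 68 [ 0.522 -0.219  0.118]
skirt 152 [ 0.522 -0.216  0.143] [ 0.505 -0.232  0.125] [ 0.546 -0.208  0.16 ]
```

```bash
python3 -m crank '[1,-0.5,-0.5,0,0,0,0,1,-1,-1,0,0,0,0,1,-1.5,-1.5,0,0,0,0,1,-2,-2,0,0,0,0,1,-2,-2,0,0,0,0,1,-2,-2,0,0,0,0,1,-2,-2,0,0,0,0,1,-2,-2,0,0,0,0]'
python3 -m crank '[1,0.5,0.5,0,0,0,0,1,1,1,0,0,0,0,1,2,2,0,0,0,0,1,3,3,0,0,0,0,1,4,4,0,0,0,0,1,4,4,0,0,0,0,1,4,4,0,0,0,0,1,4,4,0,0,0,0]'
```

```text
time_s: 13.45
position: [0.5253, -0.2304, 0.1702]
orientation: [[0.756, -0.654, 0.004], [-0.654, -0.756, 0.0], [0.003, -0.003, -1.0]]
ft_force: [2.1, 4.4, 11.0]
width: 0.315
time_s: 14.25
position: [0.5266, -0.2292, 0.1702]
orientation: [[0.755, -0.656, -0.0], [-0.656, -0.755, -0.002], [0.001, 0.002, -1.0]]
ft_force: [-14.3, -6.1, 23.7]
width: 0.32
```

It is captive: 5.6 mm of commanded travel gave only 1.8 mm of movement, with opposing forces at each end, which is the 1.6 mm play of a fitting bore. The offset was camera bias between heights. I'll centre it and do a final check of the tray and bystanders.

```bash
python3 -m crank '[1,-1,-1,0,0,0,0,1,-2,-2,-0.3,0,0,0,1,-2.5,-2.5,-0.5,0,0,0,1,-2.5,-2.5,-0.5,0,0,0,1,-2.5,-2.5,-0.5,0,0,0,1,-2.5,-2.5,-0.5,0,0,0,1,-2.5,-2.5,-0.5,0,0,0,1,-2.5,-2.5,-0.5,0,0,0]'
python3 look.py n2
python3 tilt.py
python3 - <<'E'
from h import *
np.set_printoptions(precision=3,suppress=True)
im,d=optics.camera("top"); P=cloud(cal("top"),d); cv2.imwrite("pics/top1.png",cv2.resize(im,(768,576)))
for q in["socket_blue","socket_yellow","cleaner","case","screwdriver"]:
    for r in models.pinpoint("top",q)[:1]: print(q,r)
for n,p in(("blue",(.518,.174)),("yellow",(.523,.3665))):
    Q=P.reshape(-1,3); t=Q[(np.hypot(Q[:,0]-p[0],Q[:,1]-p[1])<.025)&(Q[:,2]>.08)]; print(n,len(t),t.mean(0))
E
```

```text
time_s: 15.05
position: [0.5259, -0.2299, 0.1701]
orientation: [[0.756, -0.655, 0.003], [-0.655, -0.756, -0.0], [0.002, -0.001, -1.0]]
ft_force: [-6.0, 1.5, 21.0]
width: 0.32
15.05 [ 0.5259 -0.2299  0.1701] [ 31.108   19.5736 -16.9912 107.8866   6.9871  53.3775 -30.0219] [ 0.7558 -0.6548  0.0024] -40.90284091875027
[-6.655  1.875 21.304] [ 0.563  1.417 -0.018] [ -0.675 -69.041  -2.898 -37.093   0.252  -2.246   0.01 ]
2763 (np.float64(27.06857653686359), np.float64(20.0), array([ 526.254, -230.777]), array([26.699, 26.378, 27.069]))
plane 1637 [-0.005 -0.004  0.206]
flange 755 [ 0.534 -0.221  0.119]
((524.5596923828125, -232.61758422851562), 26.11845588684082)
side flange 62 [ 0.522 -0.221  0.118]
skirt 151 [ 0.522 -0.216  0.143] [ 0.506 -0.236  0.125] [ 0.547 -0.208  0.16 ]
socket_blue {'centre': [229.3, 206.7], 'score': 0.64}
socket_yellow {'centre': [149.3, 247.8], 'score': 0.56}
cleaner {'centre': [305.4, 126.9], 'score': 0.72}
case {'centre': [254.4, 137.0], 'score': 0.95}
screwdriver {'centre': [276.4, 194.1], 'score': 0.71}
blue 79 [0.517 0.175 0.089]
yellow 88 [0.522 0.369 0.089]
```

View pics/top1.png

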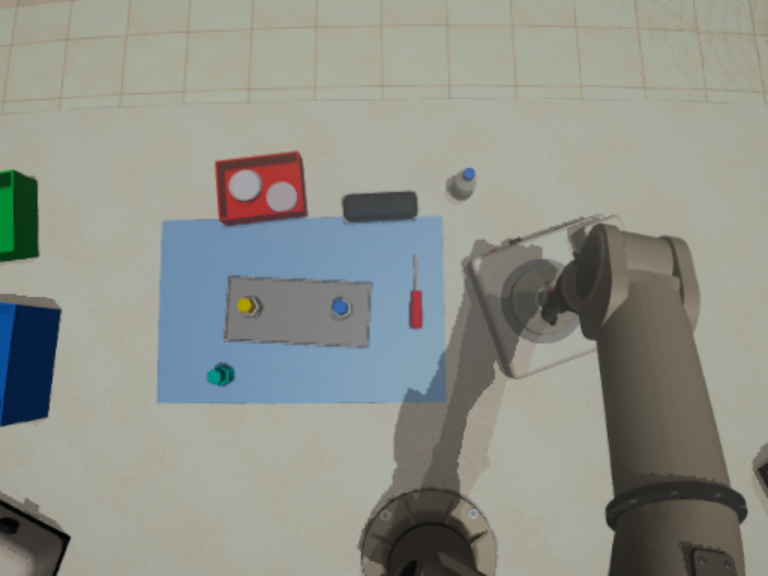

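The picture shows yellow (248,306) and blue (341,307) standing in the tray untouched. The case (380,206), bottle (463,183), screwdriver (415,300) and decoy are unmoved, and the arm is holding red on the nut. Handing in.

```bash
python3 -c "
from bench import manip; print(manip.sign_off())"
```

```text
the job is handed in; nothing more can be done
None
```

The red socket, the first one I tried, fits the nut. I handed the job in at about 15 s with the socket still gripped (60 N grip setting) and pressed down with about 21 N. The sign-off reports no verdict, so success rests on the checks below.

- **Seating:** the mouth is about 118 mm above the bench, level with the flange. Arm height and the depth of the grip top (203.7 mm) agree, and pressing further met hard contact. The top face is level to within 0.01 rad.
- **Fit:** when I pushed it sideways over 5.6 mm of commanded travel, it moved only 1.8 mm, with forces opposing at both ends. That is close to the 1.6 mm play of a fitting bore.
- **Rest of the scene:** blue and yellow were never touched and still stand in the tray, tops at 89 mm. The bottle, case, screwdriver and turquoise look-alike show no movement in the top view.
- **One disagreement:** the wrist camera puts the socket's top about 2.5 mm from the flange centre it measured. I put this down to camera calibration error between the two heights, since the mouth cannot sit that far off while captive on the nut. A side force of about 7 N also remained at hand-in.

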